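# Release the last clamp of a pressure canner

### The job

The pressure canner has cooled and three of its four lid clamps are already swung out; free the last one, whose wing nut has been slackened. Without gripping or pinching it, stroke its wings round with a fingertip, anticlockwise seen from above, again and again until the nut has climbed well clear of the raised lip at the mouth of its slot (about one and a half turns up from its seat), then push the clamp outwards so that it drops and hangs down beside the pot. Do not knock the dial gauge on the lid, and leave the jars, the vent weight and the funnel on the counter where they stand.

Things in the scene. Friction and masses are not known exactly. Their poses are not given: they have to be found in the camera images.
- canner: Round cast-aluminium pressure canner, fixed on the counter on a cork mat, 250 mm in diameter (268 at the rim); origin on the counter under its centre, z up. The clamp to be freed stands upright on its -x side; those at +x, +y and -y hang swung out down the pot's side, reaching 240 mm from the centre line.
- lid_top (a point): Middle of the lid's dome, 237 mm above the counter; z up. The lid is 204 mm high at its flat rim (116 to 134 mm from the centre line), 215 mm at 100 mm from it, 229 mm at 70 mm. A black strap handle across the middle reaches 270 mm height.
- lip (a point): Middle of the top of the raised lip at the mouth of the upright clamp's slot, 208.5 mm above the counter, 169 mm from the canner's centre line. The lip is 4.5 mm high and 3 mm wide and stands on the lid's lug, which is 44 mm wide, 204 mm high, and reaches out to 171 mm; the slot in it is open outwards.
- nut_center (a point): On the axis of the upright clamp's black wing nut, half-way up its wings; 226 mm above the counter when seated. x points along one wing, the other is opposite; z up the bolt. Wings flat, 74 mm tip to tip, 9 mm thick, 14 mm above and below this point. Hub 22 mm across, up to this point; steel foot 22 mm across, underside 22 mm below. The 12 mm bolt reaches 243 mm above the counter.
- wing_nut (a joint): Turn of that wing nut, rad; 0 = seated, grows anticlockwise seen from above (unscrewing, climbs 4 mm a turn). It starts between 0 and 3, turns with a light drag (0.012 N m) and stays where left. Below about 6 the lip holds the clamp in its slot; above about 9 the foot passes freely over the lip. It stops at 20 and cannot come off.
- clamp (a joint): Swing of the upright clamp (bolt and nut) about its pivot, rad; 0 = upright in the slot, grows as it swings outwards, away from the canner's centre; 1.57 = level, 2.6 = hanging down at its stop. Left upright it stays; once leaned out beyond about 0.35 it falls by itself. Pressing the nut outwards leans the clamp against the lip; pressing it inwards or sideways does not move it.
- clamp_pivot (a point): Centre of the hinge pin of the upright clamp, on the side of the pot, 155 mm from the canner's centre line and 145 mm above the counter. Outwards is the horizontal direction from the canner's centre to this point.
- gauge: Dial pressure gauge on the lid, on the side away from the upright clamp: steel case 62 mm in diameter, top at about 280 mm height; origin at the foot of its stem, 77 mm from the canner's centre line. Not to be knocked.
- jar_a: Loose filled preserving jar, 80 mm in diameter, 127 mm tall, to be left alone; origin at the centre of its underside.
- jar_b: Another loose filled preserving jar, 80 mm in diameter, 127 mm tall, to be left alone; origin at the centre of its underside.
- weight: Loose steel vent weight, 38 mm in diameter, 40 mm tall, to be left alone; origin at the centre of its underside.
- funnel: Loose steel jar funnel standing mouth down, 132 mm in diameter at the foot, 70 mm tall, to be left alone; origin at the centre of its underside.

How it is judged:
By the outcome, as a careful person would: the job done as asked, in the order asked, and still so for the second after the job is handed in, with the robot touching nothing.
It also fails if it takes over 51 s, if anything falls off the work surface, if the arm or the gripper's body presses on something with over 40 N, if the wrist force passes 120 N, or if a joint passes its speed limit or range.

### The arm

A 6-joint arm with a two-finger parallel gripper is mounted at the origin on the work surface. World frame = base frame: x ahead of the robot, y to its left, z up, the work surface at z = 0. Lengths are in mm, angles in rad, forces in N, time in s.
With the tool pointing down it reaches from about 400 to 925 mm from the base axis. Payload 12.5 kg.
Tool frame: the origin (TCP) lies between the finger pads; the fingertips stand 19 mm ahead of it and the grasp point (between the pads) is the TCP (env.tips_ahead is the distance from the TCP to the fingertips, in mm); z points along the fingers, y is the line along which they close (so a half turn about z gives the same grasp; the last joint's range is limited). The gripper opens to 95 mm and grips with 3 to 60 N. Pads are 20 mm wide; open, the fingers measure 119 mm over their backs; the gripper's body (75 mm by 180 mm) begins 59 mm behind the grasp point.
Start: joints at [1.029, 0.491, 1.559, -0, 1.092, -0.106], TCP at [263.82, 566.607, 233.661] pointing down, gripper open.
Joint ranges: [-3.1, 3.1], [-0.84, 2.19], [0.05, 2.79], [-1.13, 4.28], [0.06, 2.93], [-2.69, 2.69]. Speed limits (rad/s): [2.22, 2.22, 2.79, 3.14, 3.14, 3.14].

### API

Orientations are given as [roll, pitch, yaw] about the fixed x, y, z axes, in that order (R = Rz(yaw) Ry(pitch) Rx(roll)).
In Python, from cell import env gives the robot as it stands.
- The arm moves only by the shell command python3 -m crank 'ROWS'. ROWS is JSON, a list of rows, each a list of 5 numbers: the shift along the tool's x, y, z in mm, then the turn about the tool's z in degrees, then the finger opening in mm, from 0 to 95.1. In form: [[dx, dy, dz, yaw, grip], ...]. A call has 1 to 10 rows; each row is the pose to reach, as a shift and turn from the pose commanded when the call began, along the tool's axes at that moment; what a row does not reach only later rows make up. A row lasts 1/12 s, in which the tool goes at most 41.7 mm and 7.16 degrees, less where a joint would pass 70% of its speed; a pose out of reach is approached as far as the arm can. A call with a gripper value outside its range is refused whole. The fingers move at their own pace and stop on an object; the grip force is fixed at half the most. Time passes only in rows, so rows that repeat a pose let the fingers close. It gives the time, the measured TCP pose, the force, the opening and the grip force at its end, in the units of the state.
- env.state(): the state, without advancing time (a new reading comes with each control period).
- env.read_camera(name): name is "scene" or "top" or "wrist"; returns a dict with "img" (384x512x3 uint8, blue, green, red), "K" (3x3 intrinsics, pixels), "pose" (4x4, takes a point from camera to world coordinates). Camera axes: x right, y down, z forward; pixel columns grow to the right and rows downward; lengths in mm; the calibration is good to about 2 mm. A picture is of the moment at which its call begins. There is no depth.
- env.job_done(): hands the job in; it is judged then, once.
The state is a dict: "t": time; "joints": joint angles; "qvel": joint speeds; "tau": joint torques, N m; "eef_pos": TCP position; "tcp_rot": TCP orientation; "ft_force": force on the tool from outside, world axes, zero at the start; "moment": the same for the moment, N m; "opening": opening from 0.0 (shut) to 1.0 (fully open); "grip_force": force on a finger pad.
Only numpy, scipy, OpenCV 4.12 (cv2) and the standard library are available. Lean on these libraries where they do the work, as an engineer would, in place of code of your own. Each camera call takes 0.05 s, during which the arm holds its last target. There are 200 camera calls.

## Working session

There is one attempt and no reset: what is moved stays moved. The work goes in short steps, Python scripts to look and compute and a shell command to move; the robot and the scene stay as the last step left them, time stands still between calls to the robot, and variables do not carry over. Pictures are saved under pics/ and viewed, at most 10 in all, crops included, and the job is handed in when it is done.

```bash
ls; mkdir -p pics
python3 - <<'E'
from cell import env
import cv2,pickle
d={n:env.read_camera(n) for n in("scene","top")}
pickle.dump(d,open('cams.pkl','wb'))
for n in d: cv2.imwrite(f'pics/{n}1.png',cv2.resize(d[n]['img'],None,fx=1.5,fy=1.5)); print(n,d[n]['K'].tolist(),d[n]['pose'].round(3).tolist())
s=env.state();print(s['t'],s['eef_pos'],s['tcp_rot'],s['opening'])
E
```

```text
pics
scene [[380.6687793123146, 0.0, 251.23812500407962], [0.0, 380.6687793123146, 193.25842533924168], [0.0, 0.0, 1.0]] [[0.621, 0.454, -0.639, 1329.178], [0.784, -0.359, 0.507, -597.837], [0.0, -0.816, -0.579, 872.617], [0.0, 0.0, 0.0, 1.0]]
top [[353.10205991597945, 0.0, 257.5820193337971], [0.0, 353.10205991597945, 192.88471390636852], [0.0, 0.0, 1.0]] [[-0.019, -0.998, 0.054, 482.163], [-0.999, 0.018, -0.027, 18.025], [0.026, -0.054, -0.998, 1256.07], [0.0, 0.0, 0.0, 1.0]]
0.1 [263.69903361 566.42337888 233.13565522] [-3.14062632e+00 -1.11170810e-04  2.70580864e+00] 0.9998959883638575
```

View pics/scene1.png

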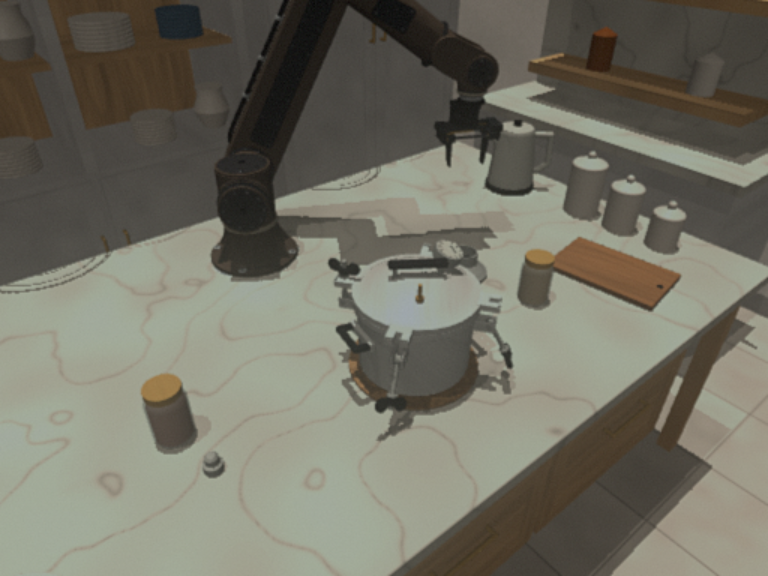

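View pics/top1.png

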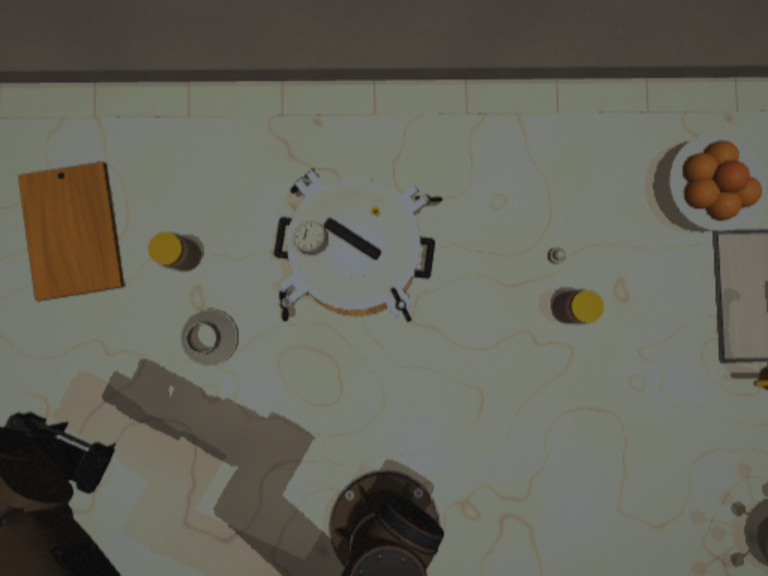

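The scene picture shows the canner with the upright clamp's wing nut at about (345,267), on the robot's side. In the top picture its nut is near (400,305), the gauge at (310,237), the funnel at (205,338) and the jars at (166,249) and (586,306).

```bash
cat > h.py <<'E'
import numpy as np,cv2
def ray(c,u,v,z):
    d=c['pose'][:3,:3]@np.linalg.inv(c['K'])@[u,v,1]; o=c['pose'][:3,3]
    return o+d*(z-o[2])/d[2]
def proj(c,p):
    q=c['pose'][:3,:3].T@(np.array(p,float)-c['pose'][:3,3]); q=c['K']@q; return q[:2]/q[2]
def crop(c,u,v,w,h,f,name):
    i=c['img'][int(v-h/2):int(v+h/2),int(u-w/2):int(u+w/2)]
    cv2.imwrite(name,cv2.resize(i,None,fx=f,fy=f,interpolation=cv2.INTER_CUBIC))
E
python3 - <<'E'
import pickle,cv2
from h import *
d=pickle.load(open('cams.pkl','rb'));t=d['top']
crop(t,236,164,130,100,6,'pics/topc.png')
for n,u,v,z in(('nut',400,305,240),('gauge',310,237,280),('handle',354,240,268),('jarb',586,306,127),('jara',166,249,127),('weight',557,255,40),('funnel',205,338,70)): print(n,ray(t,u/1.5,v/1.5,z).round())
E
```

```text
nut [506. -35. 240.]
gauge [634. 131. 280.]
handle [629.  51. 268.]
jarb [ 499. -441.  127.]
jara [637. 454. 127.]
weight [ 620. -413.   40.]
funnel [445. 390.  70.]
```

View pics/topc.png

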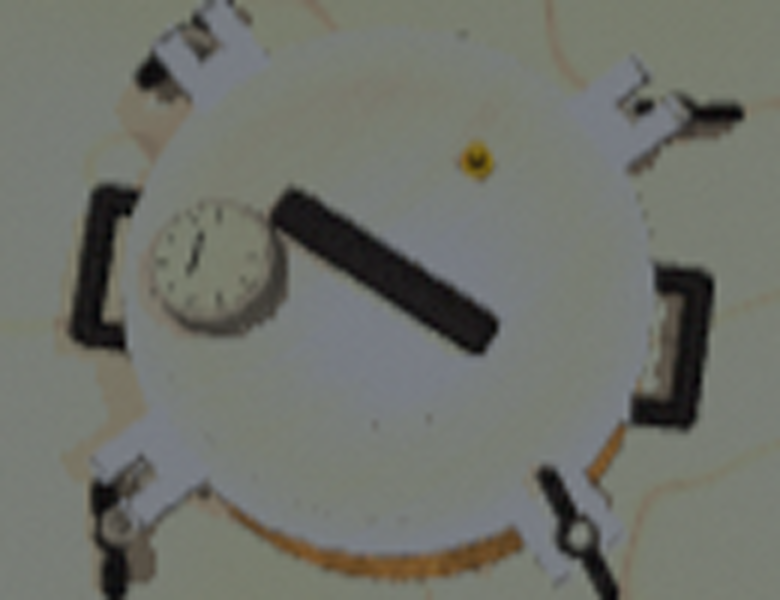

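Run:
```python
import pickle
from h import *
d=pickle.load(open('cams.pkl','rb'));t=d['top']
P=lambda x,y,z:ray(t,171+(x-2.5)/6,114+(y-2.5)/6,z)
n=P(580,533,243);c1=P(387,270,269);c2=P(388,294,204);a=P(545,470,240);b=P(612,595,240)
print(n,c1,c2,a,b)
for c in(c1,c2):
  v=(n-c)[:2];print(np.hypot(*v),np.degrees(np.arctan2(v[1],v[0])))
print(np.degrees(np.arctan2(*(a-b)[:2][::-1])))
s=d['scene'];print(proj(s,n)*1.5)
print(c1+np.r_[155*np.array([np.cos(np.radians(-130)),np.sin(np.radians(-130))]),0])
```

```text
[508.73452195 -36.30114342 243.        ] [632.91812219  53.01092458 269.        ] [630.78247435  55.0085443  204.        ] [539.40310722 -20.25602412 240.        ] [478.80253122 -51.19960005 240.        ]
152.96474122652018 -144.27654801673773
152.42428204715475 -143.19814765913594
27.04954782113456
[343.12076011 260.56963377]
[533.28604269 -65.72596411 269.        ]
```

```bash
cat >> h.py <<'E'
from scipy.spatial.transform import Rotation as R
N=np.array([508.,-37.,226.]); A=np.radians(36.3)
IN=np.array([np.cos(A),np.sin(A),0]); SIDE=np.array([np.sin(A),-np.cos(A),0])
def to(s,a,b,tcpz):  # shift in tool axes to nut-frame point
    p=N+a*IN+b*SIDE; p[2]=tcpz
    Rt=R.from_euler('xyz',s['tcp_rot']).as_matrix()
    yaw=np.degrees(np.arctan2(Rt[1,0],Rt[0,0]))
    return (Rt.T@(p-s['eef_pos'])).round(1), round((yaw-36.3+180)%360-180,1)
def nf(s):
    d=s['eef_pos']-N; return np.round([d@IN,d@SIDE,s['eef_pos'][2]],1)
E
python3 -c "
from h import *;from cell import env
print(to(env.state(),-26,-26,300))"
```

```text
(array([-440.9, -454.3,  -66.5]), np.float64(118.7))
```

```bash
python3 -m crank '[[0,0,-40,0,0],[-220,-227,-66,60,0],[-220,-227,-66,60,0],[-220,-227,-66,60,0],[-220,-227,-66,60,0],[-440,-454,-66,119,0],[-440,-454,-66,119,0],[-440,-454,-66,119,0],[-440,-454,-66,119,0],[-440,-454,-66,119,0]]'; python3 -c "
from h import *;from cell import env
s=env.state();print(nf(s),to(s,-26,-26,300))"
```

```text
t: 0.93
eef_pos: [386.5, 211.0, 292.9]
tcp_rot: [3.142, -0.0, 1.575]
ft_force: [0.7, 0.7, -0.1]
opening: 0.357
grip_force: 0.0
[  48.9 -271.8  292.9] (array([-242.8,   84.1,   -7.1]), np.float64(53.9))
```

```bash
python3 -m crank '[[-243,84,-7,54,0],[-243,84,-7,54,0],[-243,84,-7,54,0],[-243,84,-7,54,0],[-243,84,-7,54,0],[-243,84,-7,54,0],[-243,84,-7,54,0],[-243,84,-7,54,0],[-243,84,-7,54,0],[-243,84,-7,54,0]]'
python3 - <<'E'
from h import *;from cell import env
import pickle
s=env.state();print(nf(s),to(s,-26,-26,300))
w=env.read_camera('wrist');t=env.read_camera('scene');pickle.dump((w,t),open('w.pkl','wb'))
print(proj(w,N+[0,0,17]),proj(t,N))
a=cv2.resize(w['img'],None,fx=1.5,fy=1.5);cv2.imwrite('pics/w1.png',a)
u,v=proj(t,N);crop(t,u,v,100,75,8,'pics/s2.png')
E
```

```text
t: 1.77
eef_pos: [472.8, -29.2, 299.6]
tcp_rot: [-3.141, 0.0, 0.641]
ft_force: [0.4, 0.2, 0.2]
opening: -0.001
grip_force: 0.0
[-23.8 -27.1 299.6] (array([-2.2,  1.1, -0.4]), np.float64(0.4))
[304.08491895 179.18215001] [228.61146544 178.31227629]
```

View pics/w1.png

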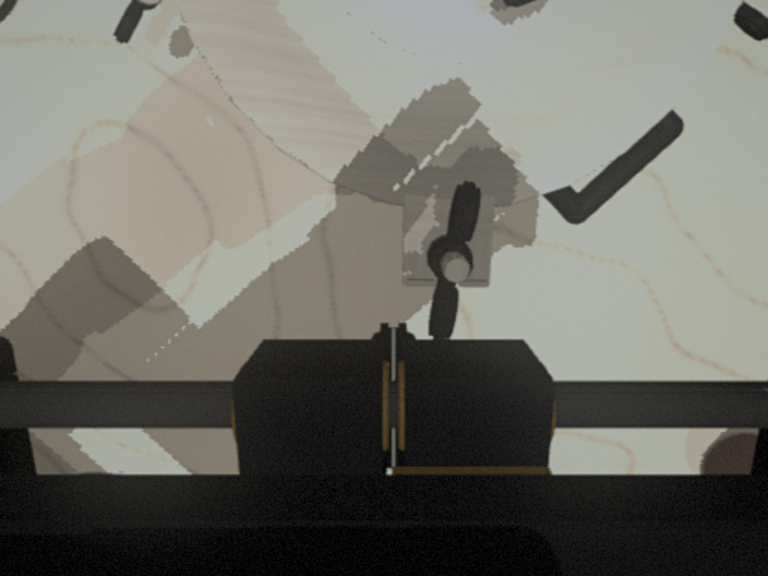

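View pics/s2.png

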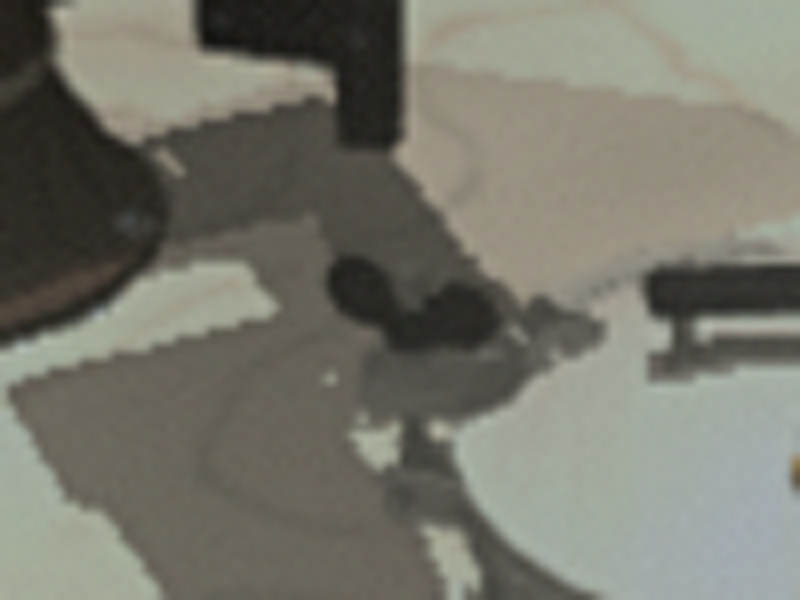

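The wrist picture shows the bolt top at (455,266), within 1 mm of my estimate, with the outer wing near (443,310), the inner wing near (465,190), and the lug square to the tool. The scene crop shows the fingertip above and beside the nut.

```bash
python3 -m crank '[[-2,1,30,0,0],[-2,1,58,0,0],[-2,1,58,0,0],[-2,1,58,0,0]]'
python3 - <<'E'
from h import *;from cell import env
s=env.state();print(nf(s))
al=np.radians([225,204,183,162,141,120,99,78,57,36])
r=np.r_[37,[32]*9]
p=np.c_[r*np.cos(al),r*np.sin(al)];print((p-nf(s)[:2]).round().tolist())
E
```

```text
t: 2.2
eef_pos: [471.7, -30.7, 241.7]
tcp_rot: [-3.14, 0.001, 0.64]
ft_force: [-0.1, 0.5, 1.2]
opening: 0.005
grip_force: 0.0
[-25.6 -26.6 241.7]
[[-1.0, 0.0], [-4.0, 14.0], [-6.0, 25.0], [-5.0, 36.0], [1.0, 47.0], [10.0, 54.0], [21.0, 58.0], [32.0, 58.0], [43.0, 53.0], [51.0, 45.0]]
```

```bash
python3 -m crank '[[-4,14,0,0,0],[-6,25,0,0,0],[-5,36,0,0,0],[1,47,0,0,0],[10,54,0,0,0],[21,58,0,0,0],[32,58,0,0,0],[43,53,0,0,0],[51,45,0,0,0],[51,45,0,0,0]]'
python3 - <<'E'
from h import *;from cell import env
s=env.state();print(nf(s))
t=env.read_camera('scene');w=env.read_camera('wrist')
u,v=proj(t,N);crop(t,u,v,60,60,9,'pics/a.png')
a=cv2.imread('pics/a.png');b=w['img'][80:260,170:410];b=cv2.resize(b,(720,540))
cv2.imwrite('pics/s3.png',cv2.resize(np.hstack([a,b]),None,fx=.63,fy=.63))
E
```

```text
t: 3.03
eef_pos: [539.9, -34.7, 241.8]
tcp_rot: [-3.141, -0.0, 0.64]
ft_force: [-0.6, -0.0, -0.1]
opening: 0.005
grip_force: 0.0
[ 27.1  17.  241.8]
```

View pics/s3.png

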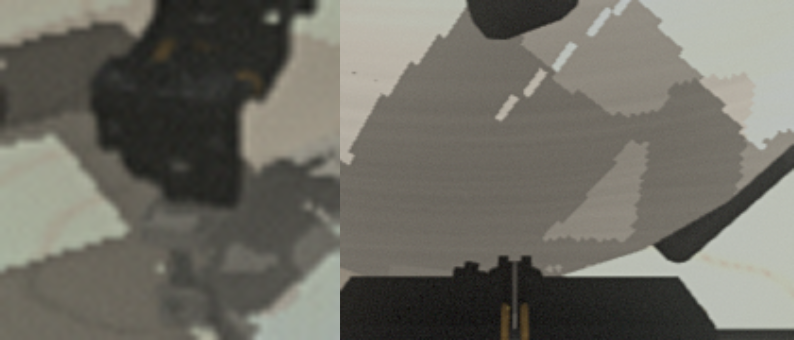

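The view is blocked: the nut is hidden beneath the gripper, with only part of a wing showing at (465,268). I'll lift, go back to the start and look there.

```bash
python3 -m crank '[[1,4,0,0,0],[1,4,-40,0,0],[-25,-20,-45,0,0],[-53,-43,-45,0,0],[-53,-43,-45,0,0]]'
python3 - <<'E'
from h import *;from cell import env
s=env.state();print(nf(s))
w=env.read_camera('wrist')
u,v=proj(w,N+[0,0,17]);print(u,v)
crop(w,u,v,140,110,5,'pics/w4.png')
E
```

```text
t: 3.55
eef_pos: [466.7, -33.7, 287.3]
tcp_rot: [-3.141, 0.001, 0.638]
ft_force: [1.5, -0.2, 1.6]
opening: 0.004
grip_force: 0.0
[-31.3 -27.1 287.3]
307.1021915002094 170.81667271748822
```

View pics/w4.png

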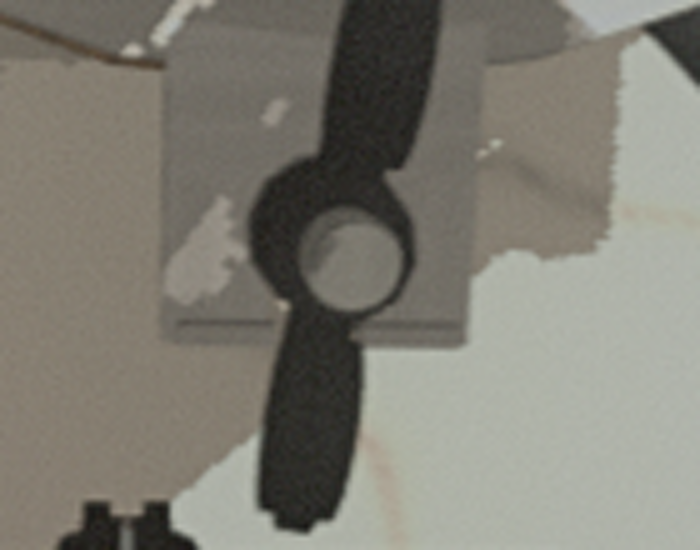

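The nut stands with its outer wing at (310,420) and inner wing at (380,80), so it has turned close to half a turn and is ready for the same stroke again.

```bash
python3 -m crank '[[2,-1,30,0,0],[2,-1,46,0,0],[2,-1,46,0,0]]' >/dev/null; python3 -c "
from h import *;from cell import env
s=env.state();print(nf(s))"
python3 -m crank '[[-4,14,0,0,0],[-6,25,0,0,0],[-5,36,0,0,0],[1,47,0,0,0],[10,54,0,0,0],[21,58,0,0,0],[32,58,0,0,0],[43,53,0,0,0],[51,45,0,0,0],[51,45,0,0,0]]'
python3 -c "
from h import *;from cell import env
s=env.state();print(nf(s))"
python3 -m crank '[[1,4,0,0,0],[1,4,-40,0,0],[-25,-20,-45,0,0],[-53,-43,-45,0,0],[-53,-43,-45,0,0],[-53,-43,-45,0,0]]'
python3 - <<'E'
from h import *;from cell import env
s=env.state();print(nf(s))
w=env.read_camera('wrist')
u,v=proj(w,N+[0,0,17]);print(u,v)
crop(w,u,v,140,110,5,'pics/w5.png')
E
```

```text
[-26.1 -25.1 238.4]
t: 4.68
eef_pos: [540.5, -35.5, 240.8]
tcp_rot: [-3.141, -0.0, 0.64]
ft_force: [0.3, 0.7, 0.8]
opening: 0.001
grip_force: 0.0
[ 27.1  18.  240.8]
t: 5.18
eef_pos: [471.1, -34.9, 286.6]
tcp_rot: [3.141, -0.001, 0.638]
ft_force: [0.1, -0.1, -0.1]
opening: 0.005
grip_force: 0.0
[-28.5 -23.6 286.6]
300.91788412305954 175.7239826327349
```

View pics/w5.png

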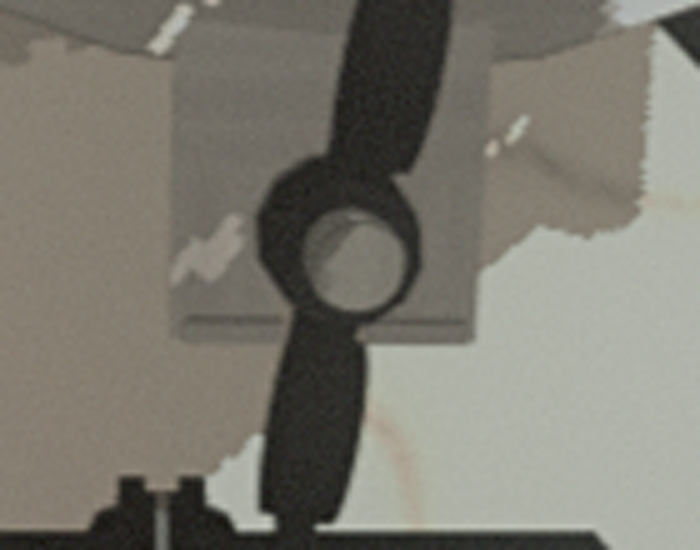

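The picture shows the same arrangement a half turn further on, with the clamp still upright and the nut looking slightly larger, so it has climbed. Next is the third stroke.

```bash
python3 -m crank '[[2,-2,30,0,0],[2,-2,44,0,0],[2,-2,44,0,0],[2,-2,44,0,0]]' >/dev/null; python3 -c "
from h import *;from cell import env
s=env.state();print(nf(s))"
python3 -m crank '[[-4,14,0,0,0],[-6,25,0,0,0],[-5,36,0,0,0],[1,47,0,0,0],[10,54,0,0,0],[21,58,0,0,0],[32,58,0,0,0],[43,53,0,0,0],[51,45,0,0,0],[51,45,0,0,0]]' | grep force
python3 -c "
from h import *;from cell import env
s=env.state();print(nf(s))"
python3 -m crank '[[1,4,0,0,0],[1,4,-40,0,0],[-25,-20,-45,0,0],[-53,-43,-45,0,0],[-53,-43,-45,0,0],[-53,-43,-45,0,0]]' >/dev/null
python3 -m crank '[[2,-2,30,0,0],[2,-2,43,0,0],[2,-2,43,0,0],[2,-2,43,0,0]]' >/dev/null
python3 -c "
from h import *;from cell import env
s=env.state();print(nf(s))"
```

```text
[-25.2 -24.5 241.5]
ft_force: [-0.3, 0.2, 0.3]
grip_force: 0.0
[ 27.1  18.  241.8]
[-25.2 -24.4 243.6]
```

```bash
python3 -m crank '[[-4,14,0,0,0],[-6,25,0,0,0],[-5,36,0,0,0],[1,47,0,0,0],[10,54,0,0,0],[10,54,0,0,0],[4,54,0,0,0],[4,54,-40,0,0],[-18,30,-45,0,0],[-18,10,-45,0,0]]' | grep force
python3 - <<'E'
from h import *;from cell import env
s=env.state();print(nf(s))
w=env.read_camera('wrist')
u,v=proj(w,N+[0,0,17]);print(u,v)
crop(w,u,v,160,110,5,'pics/w6.png')
E
```

```text
ft_force: [0.9, -0.3, 0.5]
grip_force: 0.0
[-45.6 -15.3 290.6]
287.00427415107595 146.08779039781547
```

View pics/w6.png

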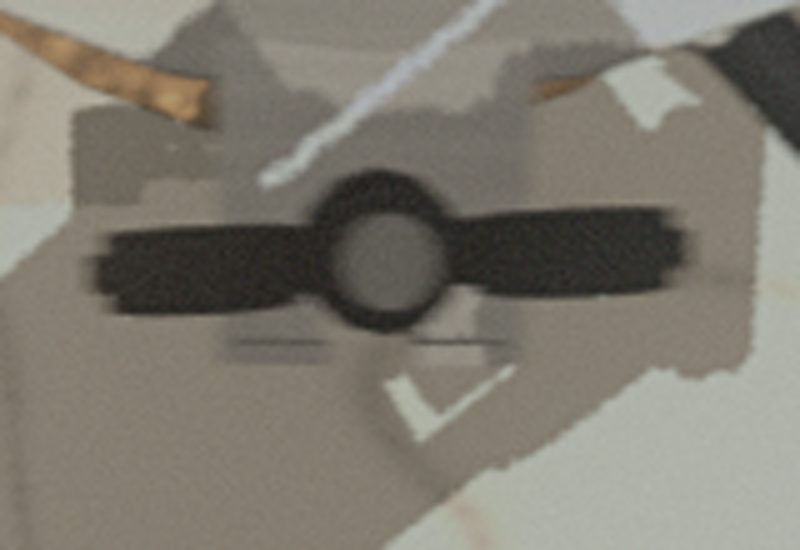

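The wings now lie crosswise, from (100,270) to (685,245). That is about 640° of turning in total, and the clamp is still upright. I'll go to the inner side and push outwards.

```bash
python3 -m crank '[[38,12,0,0,0],[76,15,0,0,0],[76,15,0,0,0],[76,15,0,0,0]]' | grep eef; python3 -c "
from h import *;from cell import env
s=env.state();print(nf(s))"
python3 -m crank '[[0,0,25,0,0],[0,0,43,0,0],[0,0,43,0,0],[0,0,43,0,0]]'; python3 -c "
from h import *;from cell import env
s=env.state();print(nf(s))"
```

```text
eef_pos: [534.2, -17.0, 288.4]
[ 32.9  -0.6 288.4]
t: 8.78
eef_pos: [533.1, -18.0, 245.9]
tcp_rot: [-3.14, 0.001, 0.638]
ft_force: [0.0, 0.2, 0.1]
opening: 0.002
grip_force: 0.0
[ 31.5  -0.5 245.9]
```

```bash
python3 -m crank '[[-8,0,0,0,0],[-14,0,0,0,0],[-20,0,0,0,0],[-26,0,0,0,0],[-32,0,0,0,0]]'|grep ft; python3 -m crank '[[-7,0,0,0,0],[-14,0,0,0,0],[-21,0,0,0,0],[-28,0,0,0,0],[-35,0,0,0,0],[-35,0,0,0,0]]'; python3 -m crank '[[0,0,-40,0,0],[0,0,-80,0,0],[-40,0,-100,0,0],[-80,0,-100,0,0],[-80,0,-100,0,0],[-80,0,-100,0,0],[-80,0,-100,0,0],[-80,0,-100,0,0],[-80,0,-100,0,0],[-80,0,-100,0,0]]' >/dev/null;  python3 - <<'E'
from h import *;from cell import env
s=env.state();print(nf(s))
w=env.read_camera('wrist');t=env.read_camera('scene')
u,v=proj(t,N-[0,0,50]);crop(t,u,v,100,100,5,'pics/a.png')
cv2.imwrite('pics/s7.png',np.hstack([cv2.imread('pics/a.png'),np.pad(w['img'],((0,116),(0,0),(0,0)))])[:, :,:][:, :1012])
i=cv2.imread('pics/s7.png');cv2.imwrite('pics/s7.png',cv2.resize(i,None,fx=.78,fy=.78))
E
```

```text
ft_force: [-0.3, -0.7, -0.3]
t: 9.7
eef_pos: [479.2, -58.1, 245.8]
tcp_rot: [-3.141, 0.0, 0.638]
ft_force: [0.3, 0.3, 1.4]
opening: 0.007
grip_force: 0.0
[-1.138e+02  3.000e-01  3.453e+02]
```

View pics/s7.png

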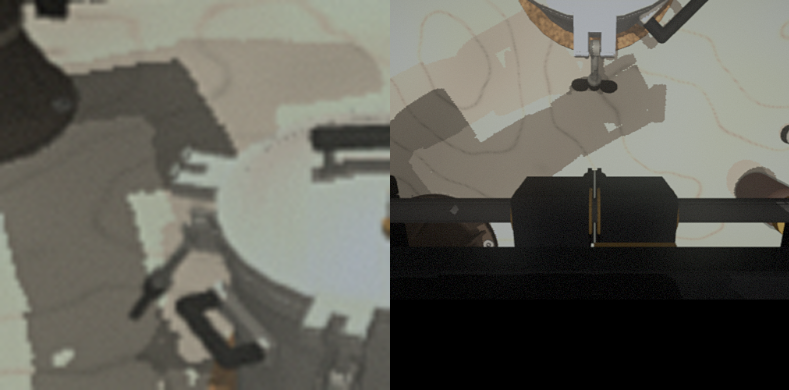

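The slot is empty. The clamp hangs down beside the pot with its nut at about (140,305) in the scene crop and (595,85) in the wrist view, and the gripper is clear of everything.

```bash
python3 -m crank '[[0,0,0,0,0],[0,0,0,0,0],[0,0,0,0,0],[0,0,0,0,0],[0,0,0,0,0],[0,0,0,0,0]]'|head -1; python3 -c "
from cell import env
print(env.job_done())"
```

```text
t: 11.13
the job is handed in; nothing more can be done
None
```

The last clamp is free: I stroked its nut up by about one and three-quarter turns, pushed the clamp out so it hangs beside the pot, and handed the job in at about 11 s; no verdict came back, the forces I read were under 2 N, and I kept clear of the gauge and loose items but took no final picture of them.

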